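# Push the used razor head into the blade box with an old toothbrush

### The job

A used razor head lies in the narrow channel of the blade box and must not be touched with the fingers. Pick up the old bamboo toothbrush, hold it level in line with the channel, and push the razor head along and out of the far end with the tip of the brush so that it drops into the catch box. Then lay the toothbrush flat on the shelf again, and leave the tweezers where they lie.

Things in the scene. Friction and masses are not known exactly. Their poses are not given: they have to be found in the camera images.
- bladebox: White fixed blade box. Origin: on the shelf under the centre of the channel mouth; x = feed direction, to the robot's left (+y) within 20 deg; z up. Open-topped channel, red walls, x 0 (mouth) to 75 mm (far end), both ends open: floor 45 mm, wall tops 65 mm above the shelf, 36 mm wide inside, 46 outside. Catch box x 75 to 165 mm, open-topped, 68 mm wide inside, inner floor 4 mm, rim 65 mm up.
- cartridge: Used razor head: blue cartridge with steel blade strips on top, 38 mm long (x, along the channel), 24 wide, 13 tall, 15 g, loose. Origin: centre of its underside. Starts on the channel floor, rear end 4 to 16 mm inside the mouth; slides freely. Once its middle is past the channel's far end it tips into the catch box.
- brush_mid (a point): Bamboo toothbrush lying on the shelf, bristles up, 190 mm long, 22 g. Point: half-way along, half-way up the handle (5 mm above the underside). x points to the butt, to the robot's left (+y) within 20 deg at the start; butt end at +95 mm, head end at -95 mm. Handle, 14 wide, 10 thick, dark band near the butt, x -45 to +95 mm; then thin neck, head 13 wide, white bristles up to 16 mm.
- tweezers: Steel tweezers lying on the shelf near the toothbrush, 96 mm long (x), 11 mm wide, 8 mm tall; origin at the middle of the underside. Not needed: leave them alone.

How it is judged:
On the way, in this order (a step that is already met when the one before it is completed fails the run):
1. the tip of the level toothbrush is inside the channel mouth, in line with the channel (y of brush_mid in the frame of bladebox between -0.03 and 0.03 m and angle between the x axis of brush_mid and the x axis of bladebox, either way round below 0.26 rad and z of brush_mid in the frame of bladebox between 0.045 and 0.08 m and x of brush_mid in the frame of bladebox above -0.092 m), for 0.02 s.
2. the razor head passes the far end of the channel while the toothbrush reaches well into the channel behind it (y of brush_mid in the frame of bladebox between -0.03 and 0.03 m and angle between the x axis of brush_mid and the x axis of bladebox, either way round below 0.26 rad and z of brush_mid in the frame of bladebox between 0.045 and 0.08 m and x of brush_mid in the frame of bladebox above -0.065 m and x of cartridge in the frame of bladebox above 0.076 m).
At the end, for the whole second after the job is handed in: The razor head lies at rest inside the catch box (its underside centre less than 40 mm above the shelf and between the box walls), and the toothbrush lies released on the shelf, its middle less than 15 mm above the surface (x of cartridge in the frame of bladebox between 0.076 and 0.166 m and y of cartridge in the frame of bladebox between -0.036 and 0.036 m and z of cartridge in the frame of bladebox below 0.04 m and linear speed of cartridge below 0.02 m/s and height (world z) of brush_mid below 0.015 m); the robot touches nothing.
It fails at once if the fingers touch the razor head (contact force between the fingers and cartridge above 0.2 N).
It fails at once if the tweezers are moved more than 30 mm (distance of tweezers from where it was at the start of the episode above 0.03 m).
It also fails if it takes over 45 s, if anything falls off the work surface, if the arm or the gripper's body presses on something with over 40 N, if the wrist force passes 120 N, or if a joint passes its speed limit or range.

### The arm

A 6-joint arm with a two-finger parallel gripper is mounted at the origin on the work surface. World frame = base frame: x ahead of the robot, y to its left, z up, the work surface at z = 0. Lengths are in m, angles in rad, forces in N, time in s.
With the tool pointing down it reaches from about 0.325 to 0.9 m from the base axis. Payload 3.5 kg.
Tool frame: the origin (TCP) lies at the very end of the fingers, on their centre line; the grasp point (between the pads) lies 19 mm behind it (ctrl.pinch_z is the distance from the TCP to the grasp point, in m); z points along the fingers, y is the direction in which the jaws open and shut (so a half turn about z gives the same grasp; the last joint's range is limited). The gripper opens to 85 mm and grips with 20 to 120 N. Pads are 22 mm wide; open, the fingers measure 114 mm over their backs; the gripper's body (76 mm by 85 mm) begins 54 mm behind the grasp point. The pads swing forward as they close: fully open they stand 13 mm farther back than shut.
Start: joints at [1.138, 0.276, -0.026, 1.268, 0, 1.467], TCP at [0.202, 0.591, 0.231] pointing down, gripper open.
Joint ranges: [-3.12, 3.12], [-0.85, 1.88], [-1.08, 1.24], [-1.95, 2.15], [-1.57, 1.53], [-3.14, 3.14]. Speed limits (rad/s): [2.57, 2.57, 3.14, 3.14, 3.14, 3.14].

### API

Orientations are given as a unit quaternion [x, y, z, w].
In Python, from station import ctrl, capture, camera_model gives the robot as it stands. The module is installed in compiled form; this text tells all that it offers.
- The arm moves only by the shell command python3 -m pendant 'ROWS'. ROWS is JSON, a list of rows, each a list of 7 numbers: the finger opening in mm, from 0 to 85.4, then the shift along the tool's x, y, z in mm, then the turn, a rotation vector about the tool's x, y, z in degrees. In form: [[gripper, x, y, z, ax, ay, az], ...]. A call has 1 to 5 rows; each row is the pose to reach, as a shift and turn from the pose commanded when the call began, along the tool's axes at that moment; what a row does not reach only later rows make up. A row lasts 1/10 s, in which the tool goes at most 50 mm and 8.59 degrees, less where a joint would pass 70% of its speed; a pose out of reach is approached as far as the arm can. A call with a gripper value outside its range is refused whole. The fingers move at their own pace and stop on an object; the grip force is fixed at half the most. Time passes only in rows, so rows that repeat a pose let the fingers close. It gives the time, the measured TCP pose, the force and the opening at its end, in the units of the state.
- ctrl.observe(): the state, without advancing time (a new reading comes with each control period).
- capture(name): name is "scene" or "top" or "wrist"; returns the picture (400x640x3 uint8, red, green, blue); there is no depth.
- camera_model(name): a dict with "K" (3x3 intrinsics, pixels), "R" (3x3) and "t" (3): a world point X has camera coordinates R X + t. Camera axes: x right, y down, z forward; pixel columns grow to the right and rows downward; lengths in m; the calibration is good to about 2 mm. A picture is of the moment at which its call begins: read the wrist's pose just before it. camera_model takes no time and is no camera call; for the wrist camera it gives the pose at the moment of the call.
- ctrl.sign_off(): hands the job in, once; it reports no verdict.
The state is a dict: "time_s": time; "joint_pos": joint angles; "qd": joint speeds; "joint_efforts": joint torques, N m; "eef_pos": TCP position; "tcp_rot": TCP orientation; "contact_force": force on the tool from outside, world axes, zero at the start; "moment": the same for the moment, N m; "grip_width": opening from 0.0 (shut) to 1.0 (fully open).
Only numpy, scipy, OpenCV 4.12 (cv2) and the standard library are available. Lean on these libraries where they do the work, as an engineer would, in place of code of your own. Each camera call takes 0.05 s, during which the arm holds its last target. There are 200 camera calls.

## Working session

There is one attempt and no reset: what is moved stays moved. The work goes in short steps, Python scripts to look and compute and a shell command to move; the robot and the scene stay as the last step left them, time stands still between calls to the robot, and variables do not carry over. Pictures are saved under pics/ and viewed, about 8 in all and at most 12, crops included, and the job is handed in when it is done.

```bash
mkdir -p pics; python3 - <<'E'
from station import ctrl,capture,camera_model
import cv2,numpy as np
print(ctrl.observe(), ctrl.pinch_z)
for n in("scene","top"):
    cv2.imwrite(f"pics/{n}0.png",capture(n)[:,:,::-1]); m=camera_model(n); print(n,np.round(m["K"],1).tolist(),np.round(m["R"],3).tolist(),np.round(m["t"],3).tolist())
E
```

```text
{'time_s': 0.0, 'joint_pos': array([ 1.13760280e+00,  2.77169693e-01, -2.79024627e-02,  1.26799680e+00,
        2.86252224e-05,  1.46740814e+00]), 'qd': array([ 7.84850350e-04, -4.45754760e-04, -5.07884180e-04,  1.78533090e-04,
        6.57713407e-05, -4.92245536e-04]), 'joint_efforts': array([-1.47959920e-03, -4.45509338e+01,  2.95203280e+01,  1.66110008e-02,
       -1.63846344e-04, -5.59745231e-06]), 'eef_pos': array([0.20207468, 0.59060074, 0.23012675]), 'tcp_rot': array([ 1.64156232e-01,  9.86433698e-01, -1.09186926e-03, -3.15019179e-04]), 'contact_force': array([0.12440592, 0.41760209, 0.63403699]), 'moment': array([ 0.0335301 , -0.06029196,  0.00545485]), 'grip_width': 0.9972949965874922} 0.0187
scene [[401.7, 0.0, 315.8], [0.0, 401.7, 191.5], [0.0, 0.0, 1.0]] [[0.234, 0.972, 0.013], [0.753, -0.173, -0.634], [-0.614, 0.158, -0.773]] [-0.049, -0.375, 1.051]
top [[415.3, 0.0, 314.8], [0.0, 415.3, 209.8], [0.0, 0.0, 1.0]] [[-0.026, -1.0, -0.016], [-0.996, 0.027, -0.085], [0.086, 0.014, -0.996]] [-0.083, 0.551, 0.75]
```

View pics/top0.png

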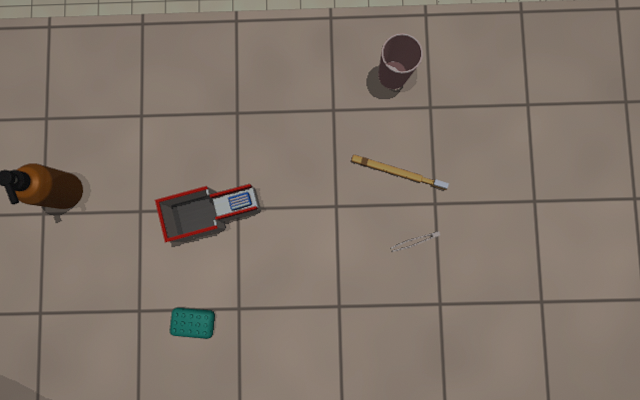

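View pics/scene0.png

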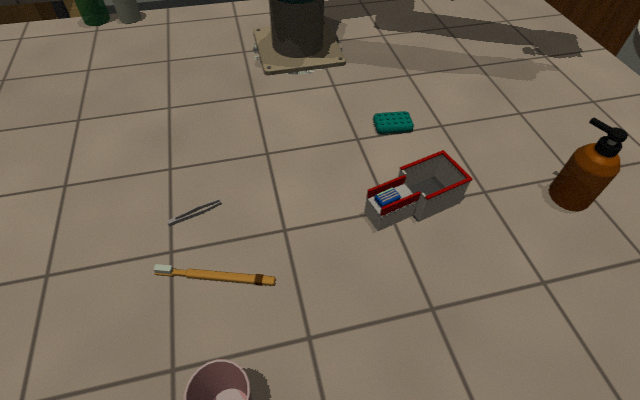

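The top view shows the brush from (352,159) (butt) to (447,186) (head), the tweezers at (390–438, 233–250), the channel mouth near (256,195), the cartridge near (240,201), and the catch box out to (157–165, 200–240). The scene view agrees.

```bash
cat > h.py <<'E'
import cv2,numpy as np
from station import ctrl,capture,camera_model
from scipy.spatial.transform import Rotation as Ro
def ray(n,uv,z,m=None):
    m=m or camera_model(n); uv=np.atleast_2d(uv).astype(float)
    d=np.c_[uv,np.ones(len(uv))]@np.linalg.inv(m["K"]).T@m["R"]; c=-m["R"].T@m["t"]
    return c+d*((z-c[2])/d[:,2])[:,None]
def mask(im,lo,hi,roi=None):
    h=cv2.cvtColor(im,cv2.COLOR_RGB2HSV); k=cv2.inRange(h,np.array(lo),np.array(hi))
    if roi: z=np.zeros_like(k); a,b,c,d=roi; z[b:d,a:c]=k[b:d,a:c]; k=z
    return k
def pts(k): return np.argwhere(k>0)[:,::-1]
def axis(P):
    c=P[:,:2].mean(0); d=np.linalg.svd(P[:,:2]-c,full_matrices=0)[2][0]; d*=np.sign(d[1]); s=(P[:,:2]-c)@d
    return c,d,c+d*s.min(),c+d*s.max()
def tool(p,o=None):
    o=o or ctrl.observe(); return Ro.from_quat(o["tcp_rot"]).inv().apply(np.array(p)-o["eef_pos"])*1000
E
python3 - <<'E'
from h import *
np.set_printoptions(precision=4,suppress=True)
for n,rb,rr in(("top",(340,145,460,200),(145,175,270,250)),("scene",(145,255,285,295),(355,140,480,235))):
    im=cv2.imread(f"pics/{n}0.png")[:,:,::-1].copy()
    k=mask(im,(10,130,60),(30,255,255),rb)
    print(n,"brush yellow",*axis(ray(n,pts(k),.009)),k.sum()//255)
    k=mask(im,(0,180,80),(6,255,255),rr)|mask(im,(174,180,80),(180,255,255),rr)
    print("red n",k.sum()//255); P=ray(n,pts(k),.065)
    print(cv2.boxPoints(cv2.minAreaRect(P[:,:2].astype(np.float32))))
    x,y,w,h=rr; cv2.imwrite(f"pics/{n}c.png",cv2.resize(im[y:h,x:w,::-1],None,fx=5,fy=5,interpolation=2))
    k=mask(im,(105,120,60),(125,255,255),rr); print("blue",*axis(ray(n,pts(k),.058)),k.sum()//255)
E
```

```text
top brush yellow [ 0.6221 -0.2456] [0.3313 0.9435] [ 0.5866 -0.3466] [ 0.6483 -0.1711] 406
red n 630
[[0.4949 0.1666]
 [0.5354 0.0012]
 [0.6104 0.0196]
 [0.5699 0.1849]]
blue [0.5684 0.0341] [-0.2494  0.9684] [0.5725 0.0183] [0.5632 0.0545] 82
scene brush yellow [ 0.6224 -0.2482] [0.3104 0.9506] [ 0.5898 -0.3481] [ 0.6476 -0.171 ] 941
red n 566
[[0.4914 0.167 ]
 [0.5323 0.001 ]
 [0.608  0.0197]
 [0.5672 0.1857]]
blue [0.5694 0.0342] [-0.0999  0.995 ] [0.5712 0.0166] [0.5673 0.055 ] 106
```

View pics/topc.png

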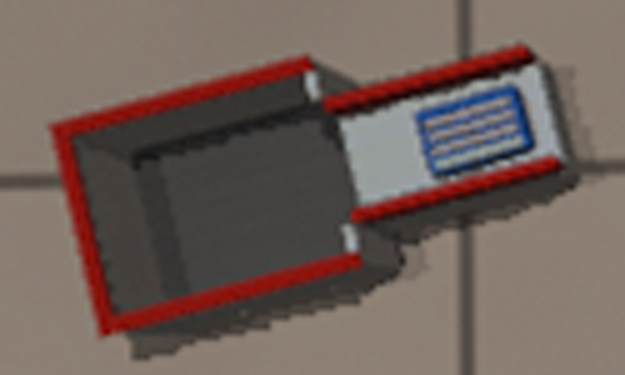

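```bash
cat >> h.py <<'E'
def goal(p,yaw):
    "shift (mm, tool axes) and rotation vector (deg) to TCP p, tool straight down, jaw axis at world yaw deg"
    o=ctrl.observe(); R=Ro.from_quat(o["tcp_rot"]); c,s=np.cos(np.radians(yaw)),np.sin(np.radians(yaw))
    T=Ro.from_matrix(np.array([[-s,c,0],[c,s,0],[0,0,-1]]))
    print("t",round(o["time_s"],2),"tcp",np.round(o["eef_pos"],4),"F",np.round(o["contact_force"],1),"w",round(o["grip_width"]*85.4,1),
     "go",np.round(tool(p,o),1),"rot",np.round((R.inv()*T).as_rotvec(degrees=True),1))
E
python3 -m pendant '[[40,-668,-685,0,0,0,90],[40,-668,-685,0,0,0,90],[40,-668,-685,0,0,0,90],[40,-668,-685,0,0,0,90],[40,-668,-685,0,0,0,90]]'
python3 -c "
from h import *; goal([.613,-.274,.2],-18.7)"
```

```text
time_s: 0.6
eef_pos: [0.3097, 0.3634, 0.2308]
tcp_rot: [0.516, 0.856, -0.0, 0.0]
contact_force: [1.3, 1.1, 0.0]
grip_width: 0.467
t 0.6 tcp [0.3097 0.3634 0.2308] F [1.3 1.1 0. ] w 39.9 go [-705.3  -29.2   31.1] rot [-0.   0.  46.5]
```

```bash

python3 -m pendant '[[40,-705,-29,31,0,0,46],[40,-705,-29,31,0,0,46],[40,-705,-29,31,0,0,46],[40,-705,-29,31,0,0,46],[40,-705,-29,31,0,0,46]]' >/dev/null
python3 -c "
from h import *; goal([.613,-.274,.2],-18.7)"
```

```text
t 1.1 tcp [0.4183 0.1386 0.2201] F [1.9 0.6 0.2] w 40.4 go [-347.2  296.    20. ] rot [-0.  -0.   3.5]
```

```bash

python3 -m pendant '[[40,-347,296,20,0,0,3.5],[40,-347,296,20,0,0,3.5],[40,-347,296,20,0,0,3.5],[40,-347,296,20,0,0,3.5],[40,-347,296,20,0,0,3.5]]' >/dev/null
python3 -c "
from h import *; goal([.613,-.274,.2],-18.7)"
```

```text
t 1.6 tcp [ 0.5264 -0.0866  0.2089] F [ 0.6 -0.2  0.2] w 39.8 go [-150.5  141.3    8.7] rot [-0.  -0.   0.3]
```

```bash

python3 -m pendant '[[40,-150,141,9,0,0,0.3],[40,-150,141,9,0,0,0.3],[40,-150,141,9,0,0,0.3],[40,-150,141,9,0,0,0.3],[40,-150,141,9,0,0,0.3]]' >/dev/null
python3 -c "
from h import *; goal([.613,-.274,.2],-18.7)
m=camera_model('wrist'); im=capture('wrist'); np.savez('w1.npz',im=im,**m)
cv2.imwrite('pics/w1.png',im[:,:,::-1])
k=mask(im,(10,130,60),(30,255,255)); n,l,s,c=cv2.connectedComponentsWithStats(k); i=1+s[1:,4].argmax(); print(s[i]); print(*axis(ray('wrist',pts(l==i),.009,m)))"
```

```text
t 2.1 tcp [ 0.6144 -0.2767  0.1987] F [-1.1  0.1  0. ] w 39.6 go [ 2.1 -2.2 -1.3] rot [ 0.1  0.1 -0.2]
[ 304   63   15  185 1874]
[ 0.62121673 -0.24996137] [0.32191819 0.94676749] [ 0.58730495 -0.34969656] [ 0.64727001 -0.17333816]
```

View pics/w1.png

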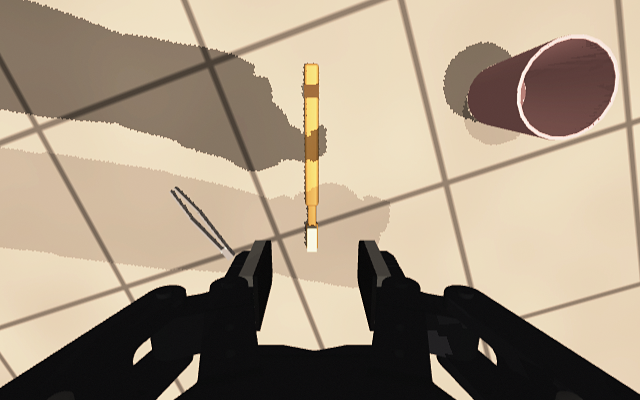

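The wrist view shows the brush between the fingers, from (311,63) to (311,250). The tweezers are well clear on the left (172–232, 188–256). The wrist fit agrees with the top view to 2–3 mm, so I descend.

```bash

python3 -m pendant '[[40,-0.5,3,45,0,0,-0.2],[40,0,3,90,0,0,-0.2],[40,1,3,130,0,0,-0.2],[40,1,3,160,0,0,-0.2],[40,1,3,160,0,0,-0.2]]' >/dev/null
python3 -c "
from h import *; goal([.6119,-.2775,.004],-18.8)"
```

```text
t 2.65 tcp [ 0.6107 -0.2672  0.0348] F [-1.1  0.4 -0.4] w 40.1 go [-9.5  4.8 30.7] rot [-0.7 -0.2  0.4]
```

```bash

python3 -m pendant '[[40,-9,4.5,10,0,0,0],[40,-9,4.5,20,0,0,0],[40,-9,4.5,20,0,0,0]]' >/dev/null
python3 -c "
from h import *; goal([.6119,-.2775,.004],-18.8)"
```

```text
t 2.95 tcp [ 0.6177 -0.2818  0.0207] F [-0.4 -0.1 -0.9] w 40.4 go [ 2.2 -6.8 16.7] rot [0.  0.  0.3]
```

```bash

python3 -m pendant '[[40,0,0,0,0,0,0],[40,0,0,0,0,0,0],[40,0,0,0,0,0,0]]' >/dev/null
python3 -c "
from h import *; goal([.6119,-.2775,.004],-18.8)"
```

```text
t 3.25 tcp [ 0.618  -0.2816  0.0213] F [ 0.4  0.4 -0.4] w 40.1 go [ 2.  -7.1 17.3] rot [0.1 0.  0.4]
```

```bash

python3 -m pendant '[[40,2,-7,5,0,0,0.4],[40,2,-7,10,0,0,0.4],[40,2,-7,15,0,0,0.4],[40,2,-7,17,0,0,0.4],[40,2,-7,17,0,0,0.4]]' >/dev/null
python3 -c "
from h import *; goal([.6119,-.2775,.004],-18.8)"
```

```text
t 3.75 tcp [ 0.611  -0.277   0.0026] F [0.6 0.4 1. ] w 40.0 go [-0.2  1.  -1.4] rot [-0.1 -0.  -0. ]
```

```bash

python3 -m pendant '[[0,0,0.5,-1,0,0,0],[0,0,0.5,-1,0,0,0],[0,0,0.5,-1,0,0,0],[0,0,0.5,-1,0,0,0],[0,0,0.5,-1,0,0,0]]'
python3 -m pendant '[[0,0,0,-20,0,0,0],[0,0,0,-50,0,0,0],[0,0,0,-90,0,0,0],[0,0,0,-110,0,0,0],[0,0,0,-110,0,0,0]]'
python3 -m pendant '[[0,0,0,0,0,0,0],[0,0,0,0,0,0,0]]'
python3 -c "
from h import *; goal([.6119,-.2775,.11],-18.8)
m=camera_model('wrist'); im=capture('wrist'); cv2.imwrite('pics/w2.png',im[:,:,::-1])
im=capture('scene'); cv2.imwrite('pics/s2.png',im[:,:,::-1])"
```

```text
time_s: 4.25
eef_pos: [0.6125, -0.2778, 0.005]
tcp_rot: [0.813, 0.582, 0.0, 0.001]
contact_force: [0.3, -0.6, 2.0]
grip_width: 0.135
time_s: 4.75
eef_pos: [0.6145, -0.2789, 0.1187]
tcp_rot: [0.813, 0.582, 0.002, 0.004]
contact_force: [-0.3, -0.1, -0.1]
grip_width: 0.134
time_s: 4.95
eef_pos: [0.6104, -0.2766, 0.1122]
tcp_rot: [0.813, 0.582, -0.001, -0.002]
contact_force: [-0.4, -0.2, -0.7]
grip_width: 0.134
t 4.95 tcp [ 0.6104 -0.2766  0.1122] F [-0.4 -0.2 -0.7] w 11.4 go [-0.4  1.7  2.2] rot [-0.2 -0.  -0. ]
```

View pics/s2.png

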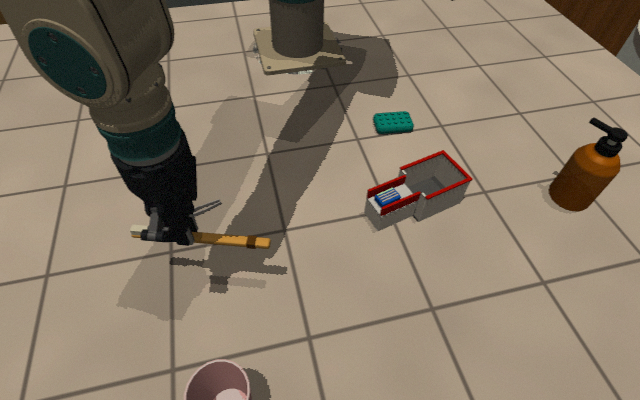

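View pics/w2.png

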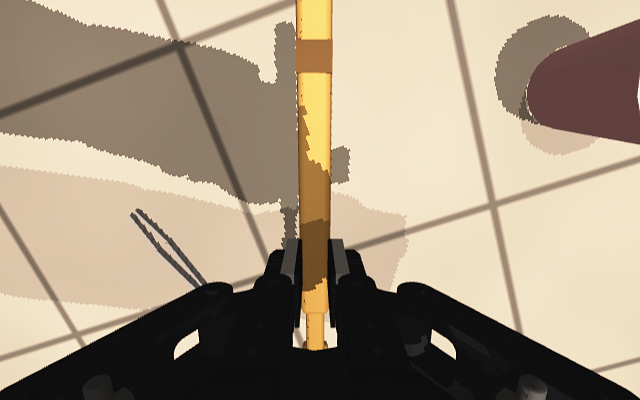

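```bash
python3 -c "
from h import *
m=camera_model('scene'); o=ctrl.observe()
for z in(.10,.107,.112,.117,.124):
    X=np.r_[o['eef_pos'][:2]+.11*np.array([.322,.947]),z]; p=m['K']@(m['R']@X+m['t']); print(z,p[:2]/p[2])
goal([.606,-.13,.112],13.8)"
```

```text
0.1 [268.7005615  248.28857387]
0.107 [268.29639404 245.57318353]
0.112 [268.00274325 243.60029705]
0.117 [267.70485801 241.59896157]
0.124 [267.28052866 238.748114  ]
t 5.05 tcp [ 0.6105 -0.2766  0.1121] F [ 0.2  0.4 -0.5] w 11.3 go [137.3 -51.6   0.4] rot [ -0.2  -0.1 -32.6]
```

The brush is held level: its butt is at (270,243) in the scene view, against a predicted (268,243.6). Next I turn it into line with the channel, staying above and in front of the mouth.

```bash

python3 -m pendant '[[0,30,-11,0,0,0,-7],[0,60,-22,0,0,0,-14],[0,90,-33,0,0,0,-21],[0,115,-43,0,0,0,-28],[0,137,-51.5,0,0,0,-32.6]]'>/dev/null
python3 -m pendant '[[0,0,0,0,0,0,0],[0,0,0,0,0,0,0]]'>/dev/null
python3 - <<'E'
from h import *
goal([.6049,-.1255,.055],13.8)
for n in("wrist","top"):
    m=camera_model(n); im=capture(n); cv2.imwrite(f'pics/{n}3.png',im[:,:,::-1]); np.savez(n+'3.npz',im=im,**m)
E
```

```text
t 5.75 tcp [ 0.6068 -0.1307  0.1134] F [-1.  -0.9 -1. ] w 11.4 go [ 5.5 -0.5 58.4] rot [-0.1 -0.  -0. ]
```

View pics/wrist3.png

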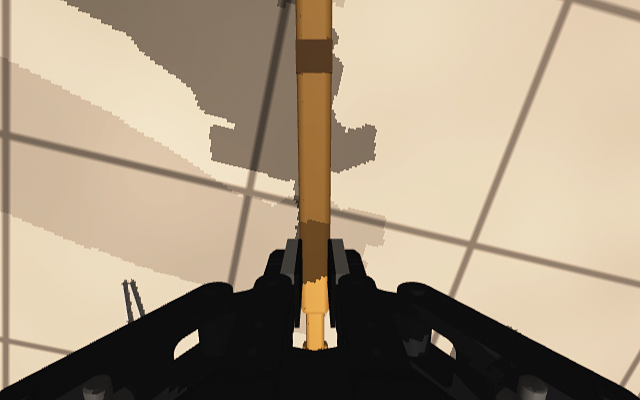

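The wrist camera sees the brush shaft (298–331 px wide band) but not the box, so I check the alignment in the top view by measurement.

```bash
python3 - <<'E'
from h import *
np.set_printoptions(precision=4,suppress=True)
im=cv2.imread("pics/top3.png")[:,:,::-1].copy()
rr=(145,170,275,255)
k=mask(im,(0,180,80),(6,255,255),rr)|mask(im,(174,180,80),(180,255,255),rr)
P=ray("top",pts(k),.065)[:,:2]; b=cv2.boxPoints(cv2.minAreaRect(P.astype(np.float32))); b=b[b[:,1].argsort()]
o=b[:2].mean(0); d=b[2:].mean(0)-o; L=np.linalg.norm(d); d/=L; print("box",o,d,L)
n=np.array([-d[1],d[0]]); q=np.c_[(P-o)@d,(P-o)@n]
c=q[q[:,0]<.07]; hi=c[c[:,1]>0]; lo=c[c[:,1]<0]; print("walls",hi[:,1].mean(),lo[:,1].mean(),np.polyfit(*hi.T,1)[0],np.polyfit(*lo.T,1)[0],c[:,0].min())
k=mask(im,(10,130,40),(30,255,255),(255,150,360,240)); nn,l,s,_=cv2.connectedComponentsWithStats(k); i=1+s[1:,4].argmax(); print(s[i])
c,e,p0,p1=axis(ray("top",pts(l==i),.117)); print("brush",c,e,p1,"tip in box",(p1-o)@d,(p1-o)@n,"ang",np.degrees(np.arcsin(np.cross(d,e))))
E
```

```text
box [0.5919 0.1468] [-0.8243  0.5662] 0.07051202
walls 0.00886671378888933 -0.007625267451999164 -0.00865383734971338 -0.04558728023580728 -1.0786424091938151e-08Traceback (most recent call last):
  File "<stdin>", line 10, in <module>
ValueError: attempt to get argmax of an empty sequence
```

View pics/top3.png

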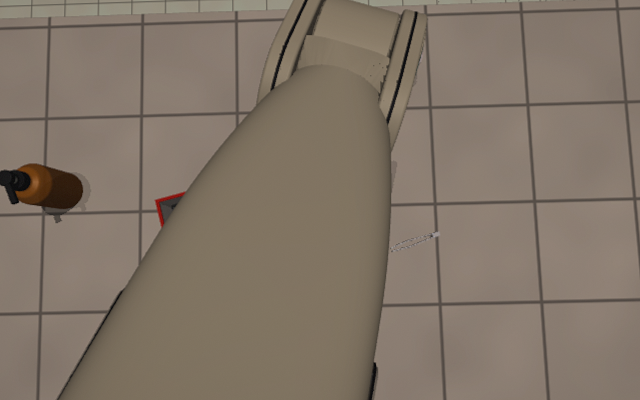

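The arm hides the box in the top view, so I use the scene camera. I lower the brush to working height, with its tip about 35 mm short of the mouth, and measure there.

```bash

python3 -m pendant '[[0,0,0,20,0,0,0],[0,0,0,40,0,0,0],[0,0,-0.5,57,0,0,0],[0,0,-0.5,57,0,0,0],[0,0,-0.5,57,0,0,0]]'>/dev/null
python3 - <<'E'
from h import *
np.set_printoptions(precision=4,suppress=True)
goal([.6049,-.1255,.055],13.8)
def box(im,n,rr):
    k=mask(im,(0,180,80),(6,255,255),rr)|mask(im,(174,180,80),(180,255,255),rr)
    P=ray(n,pts(k),.065)[:,:2]; b=cv2.boxPoints(cv2.minAreaRect(P.astype(np.float32))); b=b[b[:,1].argsort()]
    o=b[:2].mean(0); d=b[2:].mean(0)-o; L=np.linalg.norm(d); d/=L; nn=np.array([-d[1],d[0]])
    q=np.c_[(P-o)@d,(P-o)@nn]; c=q[(q[:,0]<.06)]
    print(n,"box",o,d,L,[(np.round([s[:,1].mean(),s[:,1].min(),s[:,1].max()],4),np.round(np.polyfit(*s.T,1)[0],3)) for s in(c[c[:,1]>0],c[c[:,1]<0])])
    return o,d,nn
box(cv2.imread("pics/top0.png")[:,:,::-1].copy(),"top",(145,175,270,250))
im=capture("scene"); cv2.imwrite("pics/s4.png",im[:,:,::-1]); cv2.imwrite("pics/s4c.png",cv2.resize(im[120:260,230:490,::-1],None,fx=3,fy=3,interpolation=2))
o,d,nn=box(im,"scene",(355,140,480,235))
k=mask(im,(10,130,40),(30,255,255),(200,150,365,290)); N,l,s,_=cv2.connectedComponentsWithStats(k); i=1+s[1:,4].argmax(); print(s[i])
c,e,p0,p1=axis(ray("scene",pts(l==i),.056)); print("brush",c,e,p1,"tip",(p1-o)@d,(p1-o)@nn,"ang",np.degrees(np.arctan2(e@nn,e@d)))
E
```

```text
t 6.35 tcp [ 0.6067 -0.1321  0.0572] F [ 1.3 -0.2  0.2] w 11.5 go [ 6.8 -0.2  2.2] rot [-0.  -0.  -0.1]
top box [0.5729 0.0104] [-0.2381  0.9712] 0.17021729 [(array([0.0215, 0.0196, 0.0235]), np.float64(-0.003)), (array([-0.0196, -0.0221, -0.0175]), np.float64(-0.003))]
scene box [0.5711 0.0069] [-0.2372  0.9715] 0.17442611 [(array([0.0191, 0.0169, 0.0215]), np.float64(-0.003)), (array([-0.022 , -0.0333, -0.0193]), np.float64(0.008))]
[316 207  42  22 346]
brush [ 0.5868 -0.0571] [-0.2442  0.9697] [ 0.5779 -0.0218] tip -0.029479246091496072 0.00010346914336379021 ang 0.4166734785239815
```

View pics/s4c.png

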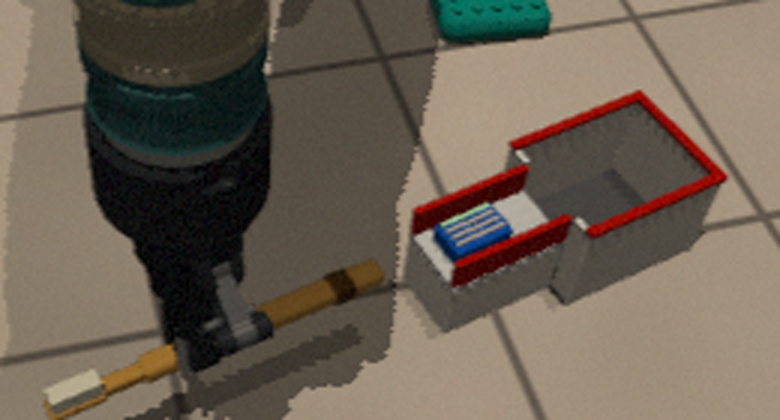

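The brush tip is about 30 mm short of the mouth (crop pixel 380,268). It is on the centre line within about 1–2 mm and within 0.5° of the feed direction. The cartridge is untouched (crop 435–510, 205–255). I push in slowly.

```bash

python3 -m pendant '[[0,8,0,2,0,0,0],[0,16,0,2,0,0,0],[0,24,0,2,0,0,0],[0,32,0,2,0,0,0],[0,40,0,2,0,0,0]]'
python3 -m pendant '[[0,6,0,0,0,0,0],[0,12,0,0,0,0,0],[0,18,0,0,0,0,0],[0,24,0,0,0,0,0],[0,30,0,0,0,0,0]]'
python3 - <<'E'
from h import *
o=ctrl.observe(); v=o["eef_pos"][:2]-[.5715,.0104]; print("tip x",v@[-.2385,.971]+.110,"lat",v@[-.971,-.2385])
im=capture("scene"); cv2.imwrite("pics/s5c.png",cv2.resize(im[120:260,230:490,::-1],None,fx=3,fy=3,interpolation=2))
E
```

```text
time_s: 6.9
eef_pos: [0.5972, -0.0914, 0.0556]
tcp_rot: [0.617, 0.787, 0.0, 0.0]
contact_force: [0.2, 0.4, 0.1]
grip_width: 0.136
time_s: 7.4
eef_pos: [0.5902, -0.0628, 0.0554]
tcp_rot: [0.617, 0.787, -0.0, 0.0]
contact_force: [0.3, 0.8, 0.7]
grip_width: 0.134
tip x 0.034420055758903265 lat -0.0006664370974912207
```

View pics/s5c.png

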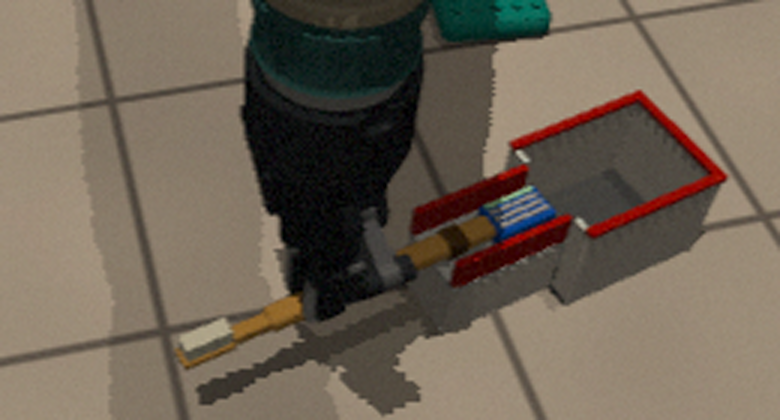

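The tip is 34 mm in and pushing the cartridge (480–555, 190–235) straight along the channel. I continue.

```bash

python3 -m pendant '[[0,6,0,0,0,0,0],[0,12,0,0,0,0,0],[0,18,0,0,0,0,0],[0,24,0,0,0,0,0],[0,30,0,0,0,0,0]]'
python3 -m pendant '[[0,3,0,0,0,0,0],[0,3,0,0,0,0,0],[0,3,0,0,0,0,0]]'
python3 - <<'E'
from h import *
o=ctrl.observe(); v=o["eef_pos"][:2]-[.5715,.0104]; print("tip x",v@[-.2385,.971]+.110,"lat",v@[-.971,-.2385])
im=capture("scene"); cv2.imwrite("pics/s6c.png",cv2.resize(im[120:260,230:490,::-1],None,fx=3,fy=3,interpolation=2))
P=ray("scene",pts(mask(im,(105,120,40),(125,255,255),(355,140,480,235))),.015)[:,:2]-[.5715,.0104]
print(len(P)); len(P) and print("blue x",np.round(np.percentile(P@[-.2385,.971],[2,50,98]),3),"y",np.round(np.percentile(P@[-.971,-.2385],[2,50,98]),3))
E
```

```text
time_s: 7.95
eef_pos: [0.583, -0.0336, 0.0554]
tcp_rot: [0.617, 0.787, 0.0, -0.0]
contact_force: [0.5, -0.2, -0.4]
grip_width: 0.135
time_s: 8.25
eef_pos: [0.5825, -0.0312, 0.0554]
tcp_rot: [0.617, 0.787, -0.0, 0.0]
contact_force: [0.3, -1.2, -0.1]
grip_width: 0.137
tip x 0.06702333485039014 lat -0.0007248354515518069
99
blue x [0.104 0.124 0.136] y [-0.002  0.006  0.013]
```

View pics/s6c.png

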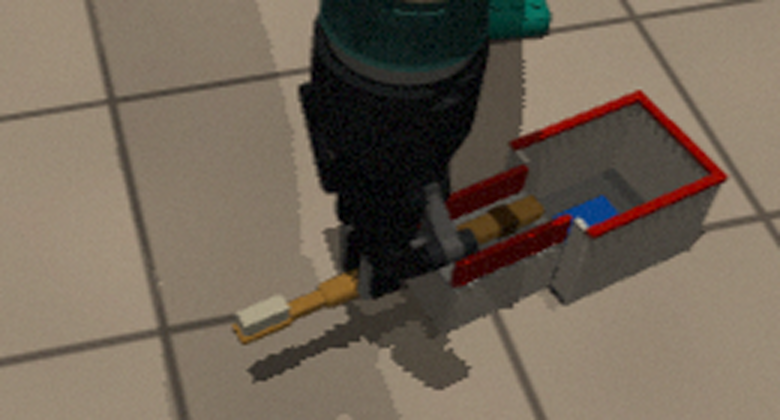

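The cartridge lies in the catch box (blue at crop 570–615, 197–228; measured x ≈ 0.12, y ≈ 0.006). I retract straight back.

```bash

python3 -m pendant '[[0,-20,0,0,0,0,0],[0,-50,0,0,0,0,0],[0,-85,0,0,0,0,0],[0,-120,0,0,0,0,0],[0,-145,0,0,0,0,0]]'
python3 -m pendant '[[0,0,0,0,0,0,0],[0,0,0,0,0,0,0],[0,0,0,15,0,0,0],[0,0,0,30,0,0,0],[0,0,0,30,0,0,0]]'
python3 -m pendant '[[0,0,0,0,0,0,0],[0,0,0,0,0,0,0]]'
```

```text
time_s: 8.8
eef_pos: [0.6177, -0.1746, 0.0556]
tcp_rot: [0.618, 0.786, -0.0, 0.001]
contact_force: [0.7, 0.2, 0.9]
grip_width: 0.133
time_s: 9.3
eef_pos: [0.6136, -0.1699, 0.0216]
tcp_rot: [0.617, 0.787, -0.001, -0.003]
contact_force: [-0.7, 1.3, -0.0]
grip_width: 0.135
time_s: 9.5
eef_pos: [0.617, -0.1716, 0.0253]
tcp_rot: [0.617, 0.787, -0.0, -0.0]
contact_force: [-0.1, -0.4, -0.8]
grip_width: 0.134
```

```bash

python3 -m pendant '[[0,0,0,6,0,0,0],[0,0,0,12,0,0,0],[0,0,0,17,0,0,0],[0,0,0,20,0,0,0],[0,0,0,20,0,0,0]]'
python3 -m pendant '[[35,0,0,0,0,0,0],[35,0,0,0,0,0,0],[35,0,0,0,0,0,0],[35,0,0,0,0,0,0],[35,0,0,0,0,0,0]]'
python3 -m pendant '[[35,0,0,-15,0,0,0],[35,0,0,-50,0,0,0],[35,0,0,-90,0,0,0],[35,0,0,-130,0,0,0],[35,0,0,-160,0,0,0]]'
python3 -m pendant '[[35,0,0,0,0,0,0],[35,0,0,0,0,0,0],[35,0,0,0,0,0,0]]'
python3 - <<'E'
from h import *
np.set_printoptions(precision=4,suppress=True)
m=camera_model("wrist"); im=capture("wrist"); s=capture("scene")
k=mask(im,(10,130,60),(30,255,255)); n,l,st,c=cv2.connectedComponentsWithStats(k); i=1+st[1:,4].argmax(); a=axis(ray("wrist",pts(l==i),.009,m)); print("brush",*a,"len",np.linalg.norm(a[3]-a[2]))
cv2.imwrite("pics/f.png",np.vstack([cv2.resize(im,(480,300)),cv2.resize(s,(480,300))])[:,:,::-1])
P=ray("scene",pts(mask(s,(105,120,40),(125,255,255),(355,140,480,235))),.015)[:,:2]-[.5715,.0104]
print("blue x",np.round(np.percentile(P@[-.2385,.971],[2,50,98]),3),"y",np.round(np.percentile(P@[-.971,-.2385],[2,50,98]),3))
E
```

```text
time_s: 10.0
eef_pos: [0.6167, -0.172, 0.0051]
tcp_rot: [0.617, 0.787, -0.0, -0.0]
contact_force: [-0.3, 0.1, -1.7]
grip_width: 0.132
time_s: 10.5
eef_pos: [0.6169, -0.1721, 0.0054]
tcp_rot: [0.617, 0.787, 0.0, 0.0]
contact_force: [-0.3, -0.1, 0.7]
grip_width: 0.412
time_s: 11.0
eef_pos: [0.6181, -0.1725, 0.1698]
tcp_rot: [0.617, 0.787, 0.001, 0.002]
contact_force: [0.0, 0.0, 0.0]
grip_width: 0.408
time_s: 11.3
eef_pos: [0.616, -0.1717, 0.1645]
tcp_rot: [0.617, 0.787, -0.0, -0.001]
contact_force: [0.1, 0.8, -1.7]
grip_width: 0.41
brush [ 0.6079 -0.1366] [-0.2406  0.9706] [ 0.6353 -0.247 ] [ 0.5904 -0.0659] len 0.18665601545136767
blue x [0.102 0.124 0.136] y [-0.002  0.006  0.013]
```

View pics/f.png

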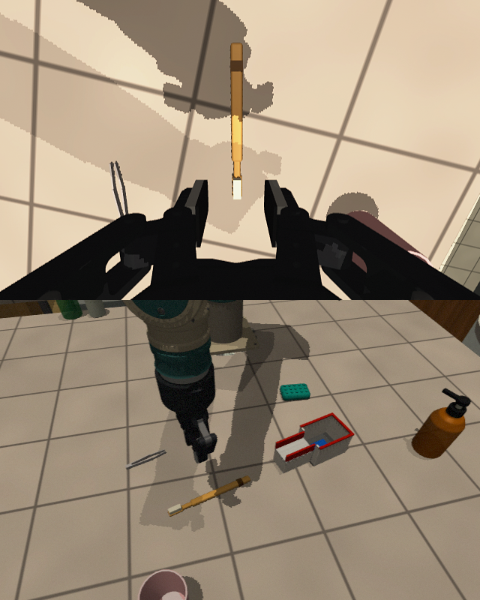

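The final picture shows the brush lying flat and released on the shelf. Its length measures 187 mm on the z = 9 mm plane, against 190 mm nominal. The razor head is at rest in the catch box, the tweezers are where they were, and the gripper is clear. I hand the job in.

```bash
python3 -c "
from station import ctrl; print(ctrl.sign_off())"
```

```text
the job is handed in; nothing more can be done
None
```

The razor head is in the catch box, the toothbrush is lying released on the shelf, and I handed the job in at about 11.4 s of the 45 s; sign-off gives no verdict.

I gripped the brush just behind its middle and lined it up with the channel to within about 1 mm and 0.5°. I then pushed the razor head out with the butt end, which by the robot's pose reached about 67 mm into the channel.

**Last checks**
- **Razor head:** two pictures about 3 s apart show it in the same place in the catch box, at about x 0.12 m and y 0.006 m in the box frame. The fingers stayed behind the channel mouth, away from it.
- **Toothbrush:** it measures 187 mm long at shelf height against the true 190 mm, so it is lying flat. The gripper is open and about 16 cm above it.
- **Tweezers:** they look unmoved in the final scene picture; I did not measure them at the end.

**What failed or disagreed**
- The top camera was blocked by the arm during alignment, so I aligned from the scene camera instead.
- The two cameras differed by about 2 mm on the channel mouth. One later scene reading was about 3.5 mm off along the channel, probably because the brush was partly caught in the colour mask.
- The first pose readings after fast moves were several mm off because the arm had not settled, so I corrected the position before gripping.

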